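# Set the stepped candles on their tray

### The arm

A 6-joint arm with a two-finger parallel gripper is mounted at the origin on the work surface. World frame = base frame: x ahead of the robot, y to its left, z up, the work surface at z = 0. Lengths are in m, angles in rad, forces in N, time in s.
With the tool pointing down it reaches from about 0.35 to 0.775 m from the base axis. Payload 5.5 kg.
Tool frame: the origin (TCP) lies at the very end of the fingers, on their centre line; the grasp point (between the pads) lies 19 mm behind it; z points along the fingers, y is the line along which they close (so a half turn about z gives the same grasp; the last joint's range is limited). The gripper opens to 85 mm and grips with 20 to 120 N. Pads are 22 mm wide; open, the fingers measure 114 mm over their backs; the gripper's body (76 mm by 85 mm) begins 54 mm behind the grasp point. The pads swing forward as they close: fully open they stand 13 mm farther back than shut.
Start: joints at [-1.248, 0.313, 0.046, 1.304, 0, 1.431], TCP at [0.257, -0.515, 0.231] pointing down, gripper open.
Joint ranges: [-2.76, 2.76], [-0.86, 1.69], [-1.03, 1.26], [-2.2, 2.34], [-1.47, 1.5], [-3.14, 3.14]. Speed limits (rad/s): [2.57, 2.57, 3.14, 3.14, 3.14, 3.14].

### API

Orientations are given as a unit quaternion [w, x, y, z].
In Python, from workcell import env gives the robot as it stands. The module is installed in compiled form; this text tells all that it offers.
- The arm moves only by the tool jog_arm, never from a script. Its argument "rows" is a list of rows, each a list of 6 numbers: the shift along the world's x, y, z in units of 40 mm (1.0 is 40 mm), then the turn, a rotation vector about the world's x, y, z in units of 6 degrees (1.0 is 6 degrees). In form: [[x, y, z, wx, wy, wz], ...]. A call has 1 to 12 rows; each row is the pose to reach, as a shift and turn from the pose commanded when the call began; what a row does not reach only later rows make up. A row lasts 1/12 s, in which the tool goes at most 41.7 mm and 7.16 degrees, less where a joint would pass 70% of its speed; a pose out of reach is approached as far as the arm can. A call with a gripper value outside its range is refused whole. "jaw" is the gripper command: -1 is fully open, 1 is shut, values between are in proportion, set as the call begins (left out, the last holds). The fingers move at their own pace and stop on an object; "force" is the grip in N (left out, the last holds). Time passes only in rows, so rows that repeat a pose let the fingers close. It gives the time, the measured TCP pose, the force, the opening and the grip force at its end, in the units of the state.
- env.get_state(): the state, without advancing time (a new reading comes with each control period).
- env.read_camera(name): name is "scene" or "side" or "wrist"; returns a dict with "pixels" (400x640x3 uint8, red, green, blue), "mtx" (3x3 intrinsics, pixels), "cam_to_world" (4x4, takes a point from camera to world coordinates). Camera axes: x right, y up, looking along -z (the intrinsics and any distortion apply to the point x, -y, -z); pixel columns grow to the right and rows downward; lengths in m; the calibration is good to about 2 mm. The wrist camera is an equidistant fisheye: a pixel r from the principal point sees the ray r / f radians off the axis. A picture is of the moment at which its call begins. There is no depth.
- env.hand_in(): hands the job in; it is judged then, once.
The state is a dict: "clock": time; "joint_pos": joint angles; "qvel": joint speeds; "tau": joint torques, N m; "tcp_pos": TCP position; "orientation": TCP orientation; "wrist_force": force on the tool from outside, world axes, zero at the start; "ft_torque": the same for the moment, N m; "finger_gap": finger opening in m; "grip_force": force on a finger pad.
Only numpy, scipy, OpenCV 4.12 (cv2) and the standard library are available. Lean on these libraries where they do the work, as an engineer would, in place of code of your own. Each camera call takes 0.05 s, during which the arm holds its last target. There are 200 camera calls.

### The job

Stand the four pillar candles on the candle tray, one upright in each black pan, so that they step up in height along the row: the shortest next to the potted spider plant, the tallest at the far end, so that the flames stay clear of the leaves. Set each candle down, without dropping it or knocking any over, and leave the blue glass tealight holder where it is.

Things in the scene. Friction and masses are not known exactly. Their poses are not given: they have to be found in the camera images.
- candle_60: the shortest of four plain ivory pillar candles: an upright wax cylinder 50 mm across and 60 mm high (plus a thin 10 mm wick), about 106 g, standing loose on the table at the start, nearer the robot than the tray is. Origin: centre of its underside, z up along its axis; its yaw means nothing.
- candle_90: the second shortest of four plain ivory pillar candles: an upright wax cylinder 50 mm across and 90 mm high (plus a thin 10 mm wick), about 159 g, standing loose on the table at the start, nearer the robot than the tray is. Origin: centre of its underside, z up along its axis; its yaw means nothing.
- candle_120: the second tallest of four plain ivory pillar candles: an upright wax cylinder 50 mm across and 120 mm high (plus a thin 10 mm wick), about 212 g, standing loose on the table at the start, nearer the robot than the tray is. Origin: centre of its underside, z up along its axis; its yaw means nothing.
- candle_150: the tallest of four plain ivory pillar candles: an upright wax cylinder 50 mm across and 150 mm high (plus a thin 10 mm wick), about 266 g, standing loose on the table at the start, nearer the robot than the tray is. Origin: centre of its underside, z up along its axis; its yaw means nothing.
- pan_a: one of four identical round black iron candle pans, fixed on a long oak tray (340 by 92 mm, its lip 18 mm above the table). The pans stand in one straight row, centres 80 mm apart; their letters do not follow the row. Pan: 76 mm across, flat floor 66 mm across and 12 mm above the table, rim 16 mm above the table. Origin: centre of its underside, 10 mm above the table; y lies along the row, x level across it.
- pan_b: one of four identical round black iron candle pans, fixed on a long oak tray (340 by 92 mm, its lip 18 mm above the table). The pans stand in one straight row, centres 80 mm apart; their letters do not follow the row. Pan: 76 mm across, flat floor 66 mm across and 12 mm above the table, rim 16 mm above the table. Origin: centre of its underside, 10 mm above the table; y lies along the row, x level across it.
- pan_c: one of four identical round black iron candle pans, fixed on a long oak tray (340 by 92 mm, its lip 18 mm above the table). The pans stand in one straight row, centres 80 mm apart; their letters do not follow the row. Pan: 76 mm across, flat floor 66 mm across and 12 mm above the table, rim 16 mm above the table. Origin: centre of its underside, 10 mm above the table; y lies along the row, x level across it.
- pan_d: one of four identical round black iron candle pans, fixed on a long oak tray (340 by 92 mm, its lip 18 mm above the table). The pans stand in one straight row, centres 80 mm apart; their letters do not follow the row. Pan: 76 mm across, flat floor 66 mm across and 12 mm above the table, rim 16 mm above the table. Origin: centre of its underside, 10 mm above the table; y lies along the row, x level across it.
- plant_pot: spider plant in a white pot 120 mm across and 112 mm high with a copper foot, heavy and fixed, beyond one end of the tray, its centre 155 mm from the centre of the nearest pan (about 390 mm from the farthest); its soft leaves reach some 210 mm high and 150 mm out. A stone elephant burner, 110 mm across and 105 mm high, fixed, stands beyond the other end in the same way. Origin: centre of the pot's underside.
- glass_holder: low round blue glass tealight holder, 92 mm across and 58 mm high, 0.35 kg, loose, standing on the table somewhere among the candles, to be left where it is. Origin: centre of its underside.
Mind the look-alikes: they are no part of the job. Leave any brown look-alike of the candle_60 alone. What is shaped like the candle_150 but yellow is not meant.

How it is judged:
By the outcome, as a careful person would: the job done as asked, in the order asked, and still so for the second after the job is handed in, with the robot touching nothing.
It also fails if it takes over 88 s, if anything falls off the work surface, if the arm or the gripper's body presses on something with over 40 N, if the wrist force passes 120 N, or if a joint passes its speed limit or range.

## Working session

There is one attempt and no reset: what is moved stays moved. The work goes in short steps, Python scripts to look and compute and a tool call to move; the robot and the scene stay as the last step left them, time stands still between calls to the robot, and variables do not carry over. Pictures are saved under pics/ and viewed, at most 14 in all, crops included, and the job is handed in when it is done.

Besides the shell and the picture viewer there is one more tool, called after ">>>" in YAML: its name, and indented under it one key for each argument. jog_arm: Moves the arm, as the interface text tells. Its arguments: {"type":"object","properties":{"rows":{"type":"array","items":{"type":"array","items":{"type":"number"}}},"jaw":{"type":"number"},"force":{"type":"number"}},"required":["rows"]}

```bash
mkdir -p pics; cat > h.py <<'E'
import numpy as np, cv2
from workcell import env
def snap(n,f):
    c=env.read_camera(n); cv2.imwrite(f'pics/{f}.png',c['pixels'][:,:,::-1]); np.savez(f'pics/{f}.npz',**{k:np.array(c[k]) for k in('pixels','mtx','cam_to_world')}); return c
def w2p(c,P):
    T=np.array(c['cam_to_world']);K=np.array(c['mtx']);p=(np.atleast_2d(P)-T[:3,3])@T[:3,:3]
    q=np.c_[p[:,0],-p[:,1],-p[:,2]]@K.T; return q[:,:2]/q[:,2:]
def p2w(c,uv,z):
    T=np.array(c['cam_to_world']);K=np.array(c['mtx']);o=[]
    for u,v in np.atleast_2d(uv):
        r=np.linalg.solve(K,[u,v,1]); d=T[:3,:3]@[r[0],-r[1],-r[2]]; o.append(T[:3,3]+d*(z-T[2,3])/d[2])
    return np.array(o)
E
python3 - <<'E'
from h import *
for n in('scene','side'):
    c=snap(n,n+'0'); print(n,list(c.keys()),np.round(c['mtx'],1).tolist(),np.round(c['cam_to_world'],3).tolist())
s=env.get_state();print(s)
E
```

```text
scene ['pixels', 'mtx', 'cam_to_world'] [[512.6, 0.0, 320.8], [0.0, 512.6, 190.2], [0.0, 0.0, 1.0]] [[-0.317, -0.691, 0.65, 1.222], [0.948, -0.23, 0.218, 0.23], [-0.002, 0.685, 0.728, 0.834], [0.0, 0.0, 0.0, 1.0]]
side ['pixels', 'mtx', 'cam_to_world'] [[377.5, 0.0, 318.8], [0.0, 377.5, 196.0], [0.0, 0.0, 1.0]] [[-0.93, 0.202, -0.306, 0.235], [-0.367, -0.544, 0.755, 0.731], [-0.014, 0.815, 0.58, 0.58], [0.0, 0.0, 0.0, 1.0]]
{'clock': 0.1, 'joint_pos': array([-1.24760846e+00,  3.13942553e-01,  4.51198426e-02,  1.30357882e+00,
       -8.77096019e-06,  1.43121185e+00]), 'qvel': array([ 0.00061406, -0.00180227,  0.00383639, -0.00100728,  0.0002442 ,
       -0.00055317]), 'tau': array([ 1.45547754e-03, -4.81728101e+01,  2.99242973e+01,  1.27594001e-02,
       -2.07231778e-04, -7.60178693e-06]), 'tcp_pos': array([ 0.25655575, -0.51410754,  0.23049935]), 'orientation': array([-7.98818177e-04,  9.73349129e-01,  2.29326905e-01, -7.79435901e-05]), 'wrist_force': array([ 0.07540872, -0.37510385, -0.33093003]), 'ft_torque': array([-0.00791246, -0.02819032,  0.05000187]), 'grip_force': 0.0, 'finger_gap': 0.08531018662872125}
```

View pics/scene0.png

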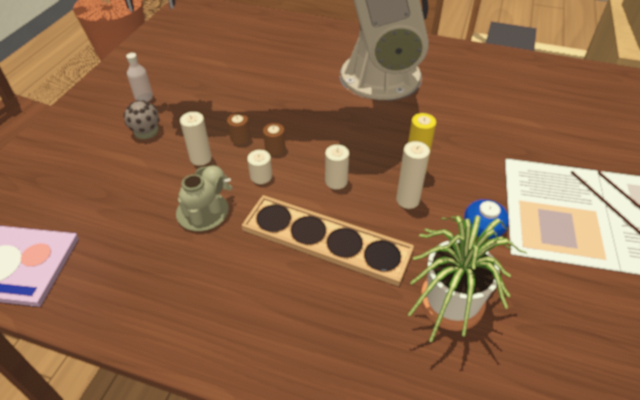

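View pics/side0.png

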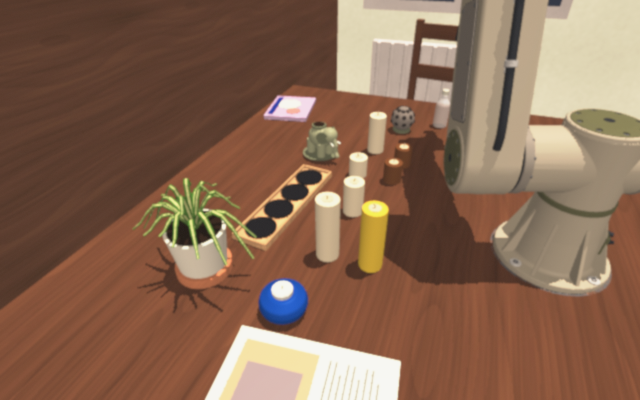

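Scene view: the ivory candidates are at (195,138), (260,167), (337,167) and (413,175). The yellow one at (423,132) and the brown ones at (238,130) and (274,140) are look-alikes, excluded by colour. The pans are at (274,218), (308,230), (344,242) and (382,255). The plant is at the right end (460,280) and the elephant at the left. I'll fit the heights and confirm them in a crop.

```bash
cat > fit.py <<'E'
from h import *
from scipy.optimize import minimize
def sil(c,x,y,h,z0=0,r=.025):
    a=np.linspace(0,2*np.pi,40);P=np.vstack([np.c_[x+r*np.cos(a),y+r*np.sin(a),0*a+z] for z in(z0,z0+h)])
    m=np.zeros((1600,2560),np.uint8);q=(w2p(c,P)*4).astype(np.int32);cv2.fillConvexPoly(m,cv2.convexHull(q),1);return m[::4,::4]>0
def ivory(c):
    p=c['pixels'].astype(int);hsv=cv2.cvtColor(c['pixels'],cv2.COLOR_RGB2HSV)
    return ((hsv[...,1]<110)&(p[...,0]>105)&(p[...,0]-p[...,2]>8)).astype(np.uint8)
E
cat > run.py <<'E'
from fit import *
S={n:dict(np.load(f'pics/{n}0.npz')) for n in('scene','side')}
seeds={'scene':[(195,138),(260,167),(337,167),(413,175)]}
sideSeeds=[(377,133),(358,165),(354,197),(327,228)]
for i,s in enumerate(seeds['scene']):
    M=[]
    for n,sd in(('scene',s),('side',sideSeeds[i])):
        k,l,st,ce=cv2.connectedComponentsWithStats(ivory(S[n])); L=l[sd[1],sd[0]]; M.append(l==L); print(n,st[L])
    res=[]
    x0=p2w(S['scene'],[s],.04)[0][:2]
    for h in(.06,.09,.12,.15):
        f=lambda x:-np.mean([ (sil(S[n],x[0],x[1],h)&m).sum()/(sil(S[n],x[0],x[1],h)|m).sum() for n,m in zip(S,M)])
        b=min((minimize(f,x0+d,method='Nelder-Mead',options=dict(initial_simplex=[x0+d,x0+d+[.02,0],x0+d+[0,.02]],xatol=3e-4,maxiter=60)) for d in([0,0],[-.02,0])),key=lambda r:r.fun)
        res.append((round(-b.fun,3),h,np.round(b.x,4).tolist()))
    print(s,sorted(res)[::-1][:2])
c=S['scene'];g=(c['pixels'].max(2)<62).astype(np.uint8)
k,l,st,ce=cv2.connectedComponentsWithStats(g)
P=[]
for u in[(274,218),(308,230),(344,242),(382,255)]:
    L=l[u[1],u[0]];P.append(p2w(c,[ce[L]],.013)[0]);print(st[L],ce[L],P[-1].round(4))
P=np.array(P);print(np.linalg.norm(np.diff(P,axis=0),axis=1))
print('glass',p2w(c,[(487,218)],.03),'yellow top',p2w(c,[(424,121)],.15),'plant',p2w(c,[(457,275)],.1),'browntops',p2w(c,[(237,120),(274,131)],.06),'eleph',p2w(c,[(203,212)],.02))
cv2.imwrite('pics/crop.png',cv2.resize(c['pixels'][90:290,170:520,::-1],None,fx=2.2,fy=2.2,interpolation=cv2.INTER_CUBIC))
E
python3 run.py
```

```text
scene [ 176  111   56  120 3382]
side [367 111  20  44 721]
(195, 138) [(np.float64(0.651), 0.12, [0.4669, -0.3247]), (np.float64(0.554), 0.15, [0.4675, -0.3242])]
scene [247 149  25  36 740]
side [ 342  152   27   66 1279]
(260, 167) [(np.float64(0.662), 0.06, [0.4783, -0.1649]), (np.float64(0.534), 0.09, [0.4805, -0.1639])]
scene [ 325  144   25   46 1013]
side [ 342  152   27   66 1279]
(337, 167) [(np.float64(0.797), 0.09, [0.4393, 0.0037]), (np.float64(0.759), 0.12, [0.4394, 0.004])]
scene [ 396  141   34   68 1638]
side [ 314  191   27   72 1721]
(413, 175) [(np.float64(0.964), 0.15, [0.4447, 0.17]), (np.float64(0.795), 0.12, [0.4443, 0.1697])]
[     0      0    640    400 254628] [318.91535102 199.22290164] [ 0.5168 -0.0112  0.013 ]
[     0      0    640    400 254628] [318.91535102 199.22290164] [ 0.5168 -0.0112  0.013 ]
[     0      0    640    400 254628] [318.91535102 199.22290164] [ 0.5168 -0.0112  0.013 ]
[366 242  34  27 547] [385.22303473 255.24862888] [0.6165 0.1599 0.013 ]
[0.         0.         0.19803212]
glass [[0.47195611 0.33701677 0.03      ]] yellow top [[0.35487298 0.16747585 0.15      ]] plant [[0.68236171 0.29283896 0.1       ]] browntops [[ 0.37734595 -0.26387031  0.06      ]
 [ 0.38702799 -0.16505254  0.06      ]] eleph [[ 0.63390401 -0.22832256  0.02      ]]
```

View pics/crop.png

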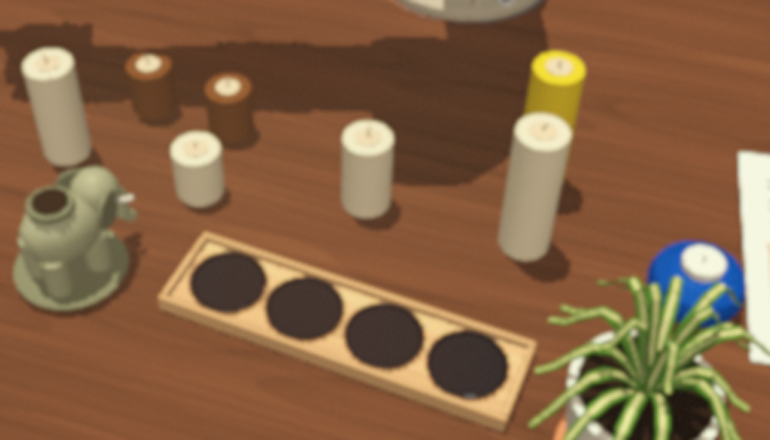

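The crop confirms four plain ivory pillars, left to right 120, 60, 90 and 150 mm. The plant is at the right end of the tray, next to the pan at (382,255). Next I'll refine the positions of the candles whose blobs merged, and the pans.

```bash
cat > run2.py <<'E'
from fit import *
S={n:dict(np.load(f'pics/{n}0.npz')) for n in('scene','side')}
def one(n,sd,h,clip=400):
    iv=ivory(S[n]);iv[clip:]=0
    l=cv2.connectedComponents(iv)[1];m=l==l[sd[1],sd[0]];b=None;x0=p2w(S[n],[sd],h/2)[0][:2]
    f=lambda x:-(sil(S[n],*x,h)&m).sum()/(sil(S[n],*x,h)|m).sum()
    b=minimize(f,x0,method='Nelder-Mead',options=dict(initial_simplex=[x0,x0+[.02,0],x0+[0,.02]],xatol=3e-4));print(n,h,b.x.round(4),round(b.fun,3))
one('scene',(195,138),.12,166);one('side',(377,133),.12)
one('scene',(260,167),.06);one('scene',(337,167),.09);one('scene',(413,175),.15);one('side',(327,228),.15)
c=S['scene'];p=c['pixels'].astype(int);g=((p[...,0]<75)&(p[...,0]-p[...,2]<30)).astype(np.uint8)
l=cv2.connectedComponents(g)[1];P=[]
for u in[(274,218),(308,230),(344,242),(382,255)]:
    m=(l==l[u[1],u[0]]).astype(np.uint8);m=cv2.morphologyEx(m,cv2.MORPH_CLOSE,np.ones((5,5)));k=max(cv2.findContours(m,0,1)[0],key=len)
    e=cv2.fitEllipse(k);P.append(p2w(c,[e[0]],.015)[0]);print(p[u[1],u[0]],np.round(e[0],1),np.round(e[1],1),P[-1].round(4))
print(np.linalg.norm(np.diff(P,axis=0),axis=1),np.linalg.norm(P[0]-P[3]))
E
python3 run2.py
```

```text
scene 0.12 [ 0.4685 -0.3237] -0.946
side 0.12 [ 0.4663 -0.3208] -0.953
scene 0.06 [ 0.4786 -0.165 ] -0.966
scene 0.09 [0.4395 0.0036] -0.957
scene 0.15 [0.4465 0.17  ] -0.974
side 0.15 [0.4437 0.1714] -0.979
[67 52 46] [273.4 217.8] [23.9 31.2] [ 0.5981 -0.0842  0.015 ]
[68 54 48] [308.2 229.7] [25.  31.9] [ 0.6052 -0.0046  0.015 ]
[66 52 47] [344.4 242.2] [26.4 32.5] [0.6125 0.0749 0.015 ]
[61 50 46] [382.3 255.1] [27.5 33.9] [0.6196 0.1545 0.015 ]
[0.07994183 0.0798262  0.07993969] 0.2397074274096969
```

>>> jog_arm:
  rows:
    - [5.26,4.8,0,0,0,9.73]
    - [5.26,4.8,0,0,0,9.73]
    - [5.26,4.8,0,0,0,9.73]
    - [5.26,4.8,0,0,0,9.73]
    - [5.26,4.8,0,0,0,9.73]
    - [5.26,4.8,0,0,0,9.73]
    - [5.26,4.8,0,0,0,9.73]
    - [5.26,4.8,0,0,0,9.73]
    - [5.26,4.8,0,0,0,9.73]
    - [5.26,4.8,0,0,0,9.73]
    - [5.26,4.8,0,0,0,9.73]
    - [5.26,4.8,0,0,0,9.73]
  jaw: -1
  force: 40

```text
clock: 1.1
tcp_pos: [0.4663, -0.3234, 0.2311]
orientation: [-0.0, 0.739, 0.673, -0.0]
wrist_force: [-0.2, 0.6, -0.0]
finger_gap: 0.0856
grip_force: 0.0
```

```bash
python3 -c "
from h import *
c=snap('wrist','w1')"
```

```text
(no output)
```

View pics/w1.png

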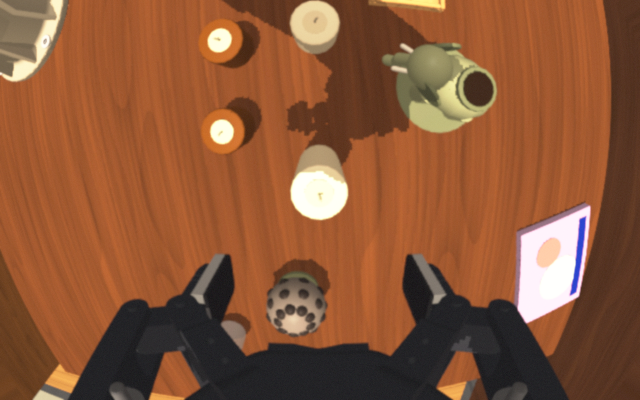

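Wrist view: the 120 mm candle's top is at (320,190), midway between the finger tips at (218,275) and (420,275), with nothing under the fingers. Going down.

>>> jog_arm:
  rows:
    - [0,0,-0.8,0,0,0]
    - [0,0,-1.6,0,0,0]
    - [0,0,-2.4,0,0,0]
    - [0,0,-3.1,0,0,0]
    - [0,0,-3.7,0,0,0]
    - [0,0,-4.1,0,0,0]
    - [0,0,-4.1,0,0,0]
    - [0,0,-4.1,0,0,0]

```text
clock: 1.82
tcp_pos: [0.466, -0.3228, 0.0668]
orientation: [-0.001, 0.739, 0.674, -0.0]
wrist_force: [0.8, 0.3, 0.8]
finger_gap: 0.0857
grip_force: 0.0
```

>>> jog_arm:
  rows:
    - [0,0,0,0,0,0]
    - [0,0,0,0,0,0]
    - [0,0,0,0,0,0]
    - [0,0,0,0,0,0]
    - [0,0,0,0,0,0]
    - [0,0,0,0,0,0]
    - [0,0,0,0,0,0]
    - [0,0,0,0,0,0]
    - [0,0,0,0,0,0]
    - [0,0,0,0,0,0]
    - [0,0,0,0,0,0]
    - [0,0,0,0,0,0]
  jaw: 1

```text
clock: 2.82
tcp_pos: [0.4678, -0.3235, 0.069]
orientation: [0.002, 0.738, 0.675, -0.0]
wrist_force: [-1.6, -0.6, 5.8]
finger_gap: 0.0494
grip_force: 40.7
```

>>> jog_arm:
  rows:
    - [0,0,0.4,0,0,0]
    - [0,0,1.0,0,0,0]
    - [0,0,1.8,0,0,0]
    - [0,0,2.5,0,0,0]
    - [0,0,2.9,0,0,0]
    - [0,0,2.9,0,0,0]

```text
clock: 3.32
tcp_pos: [0.469, -0.3241, 0.1878]
orientation: [0.004, 0.738, 0.675, 0.0]
wrist_force: [0.7, -0.4, -2.5]
finger_gap: 0.0493
grip_force: 42.0
```

>>> jog_arm:
  rows:
    - [0.2,0.46,0,0,0,0]
    - [0.5,1.15,0,0,0,0]
    - [0.85,1.96,0,0,0,0]
    - [1.2,2.76,0,0,0,0]
    - [1.55,3.57,0,0,0,0]
    - [1.9,4.37,0,0,0,0]
    - [2.25,5.18,0,0,0,0]
    - [2.6,5.98,0,0,0,0]
    - [2.95,6.79,0,0,0,0]
    - [3.25,7.48,0,0,0,0]
    - [3.45,7.94,0,0,0,0]
    - [3.45,7.94,0,0,0,0]

```text
clock: 4.32
tcp_pos: [0.6055, -0.0008, 0.1813]
orientation: [-0.001, 0.736, 0.677, 0.0]
wrist_force: [-0.2, 0.6, -2.9]
finger_gap: 0.0492
grip_force: 42.0
```

>>> jog_arm:
  rows:
    - [0,0,0,0,0,0]
    - [0,0,0,0,0,0]
    - [0,0,0,0,0,0]
    - [0,0,0,0,0,0]

```text
clock: 4.65
tcp_pos: [0.6046, -0.0061, 0.183]
orientation: [-0.0, 0.738, 0.674, -0.0]
wrist_force: [0.3, -0.2, -1.8]
finger_gap: 0.0491
grip_force: 42.0
```

```bash
python3 -c "
from fit import *
s=snap('scene','s1');a=snap('side','a1')
print(env.get_state()['tcp_pos'])
cv2.imwrite('pics/c1.png',np.hstack([cv2.resize(s['pixels'][60:260,230:430],(400,400)),cv2.resize(a['pixels'][60:260,230:430],(400,400))])[:,:,::-1])"
```

```text
[ 0.60487666 -0.00597235  0.18335231]
```

View pics/c1.png

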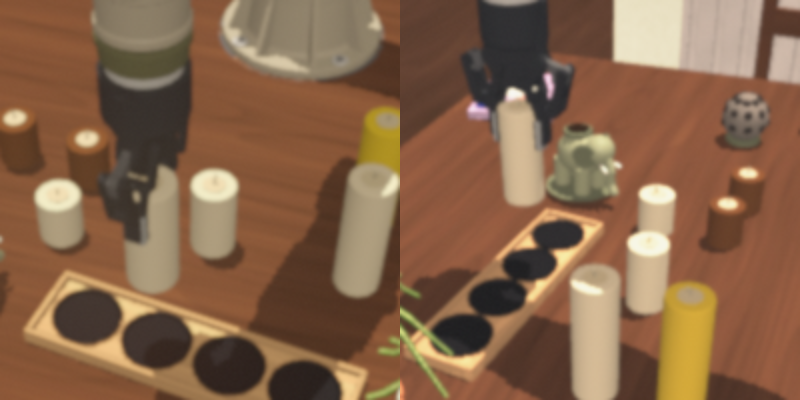

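>>> jog_arm:
  rows:
    - [0,0.03,-0.6,0,0,0]
    - [0,0.03,-1.2,0,0,0]
    - [0,0.03,-1.7,0,0,0]
    - [0,0.03,-2.1,0,0,0]
    - [0,0.03,-2.3,0,0,0]
    - [0,0.03,-2.4,0,0,0]
    - [0,0.03,-2.4,0,0,0]
    - [0,0.03,-2.4,0,0,0]

```text
clock: 5.42
tcp_pos: [0.6057, -0.004, 0.0882]
orientation: [0.001, 0.738, 0.675, 0.0]
wrist_force: [-0.4, 0.8, -2.6]
finger_gap: 0.0493
grip_force: 42.1
```

>>> jog_arm:
  rows:
    - [0,0,-0.05,0,0,0]
    - [0,0,-0.07,0,0,0]
    - [0,0,-0.07,0,0,0]
    - [0,0,-0.07,0,0,0]

```text
clock: 5.75
tcp_pos: [0.6054, -0.0037, 0.085]
orientation: [0.0, 0.738, 0.675, 0.0]
wrist_force: [0.3, 0.3, -1.4]
finger_gap: 0.0495
grip_force: 42.1
```

>>> jog_arm:
  rows:
    - [0,0,-0.04,0,0,0]
    - [0,0,-0.06,0,0,0]
    - [0,0,-0.06,0,0,0]
    - [0,0,-0.06,0,0,0]

```text
clock: 6.08
tcp_pos: [0.605, -0.0037, 0.082]
orientation: [-0.0, 0.738, 0.675, -0.0]
wrist_force: [0.4, -0.8, -2.4]
finger_gap: 0.0492
grip_force: 42.1
```

>>> jog_arm:
  rows:
    - [0,0,-0.03,0,0,0]
    - [0,0,-0.03,0,0,0]
    - [0,0,-0.03,0,0,0]

```text
clock: 6.33
tcp_pos: [0.6053, -0.0038, 0.0811]
orientation: [0.0, 0.738, 0.675, 0.0]
wrist_force: [-0.5, -0.2, 0.1]
finger_gap: 0.0491
grip_force: 42.2
```

>>> jog_arm:
  rows:
    - [0,0,-0.03,0,0,0]
    - [0,0,-0.03,0,0,0]
    - [0,0,-0.03,0,0,0]

```text
clock: 6.58
tcp_pos: [0.6053, -0.0037, 0.0811]
orientation: [0.0, 0.738, 0.675, 0.0]
wrist_force: [-2.7, 1.1, 6.1]
finger_gap: 0.0494
grip_force: 43.0
```

>>> jog_arm:
  rows:
    - [0,0,0,0,0,0]
    - [0,0,0,0,0,0]
    - [0,0,0,0,0,0]
    - [0,0,0,0,0,0]
    - [0,0,0,0,0,0]
    - [0,0,0,0,0,0]
    - [0,0,0,0,0,0]
  jaw: -0.65

```text
clock: 7.17
tcp_pos: [0.6051, -0.0037, 0.0796]
orientation: [-0.0, 0.738, 0.675, -0.0]
wrist_force: [-0.3, 0.7, 0.5]
finger_gap: 0.0707
grip_force: 0.0
```

>>> jog_arm:
  rows:
    - [0,0,0.3,0,0,0]
    - [0,0,0.8,0,0,0]
    - [0,0,1.6,0,0,0]
    - [0,0,2.5,0,0,0]
    - [0,0,3.3,0,0,0]
    - [0,0,3.6,0,0,0]
    - [0,0,3.6,0,0,0]
    - [0,0,3.6,0,0,0]

```text
clock: 7.83
tcp_pos: [0.6056, -0.0038, 0.2242]
orientation: [0.001, 0.738, 0.675, 0.001]
wrist_force: [-0.6, 0.8, -0.6]
finger_gap: 0.0703
grip_force: 0.0
```

>>> jog_arm:
  rows:
    - [-0.4,0.44,0,0,0,0]
    - [-1.0,1.1,0,0,0,0]
    - [-1.6,1.75,0,0,0,0]
    - [-2.2,2.4,0,0,0,0]
    - [-2.8,3.05,0,0,0,0]
    - [-3.4,3.7,0,0,0,0]
    - [-3.8,4.14,0,0,0,0]
    - [-4.01,4.36,0,0,0,0]
    - [-4.01,4.36,0,0,0,0]
    - [-4.01,4.36,0,0,0,0]
    - [-4.01,4.36,0,0,0,0]

```text
clock: 8.75
tcp_pos: [0.4453, 0.1701, 0.223]
orientation: [0.0, 0.738, 0.675, -0.0]
wrist_force: [1.2, -0.2, 0.4]
finger_gap: 0.0707
grip_force: 0.0
```

```bash
python3 -c "
from fit import *
snap('wrist','w2');print(env.get_state()['tcp_pos'])"
```

```text
[0.44551956 0.16990516 0.22313296]
```

View pics/w2.png

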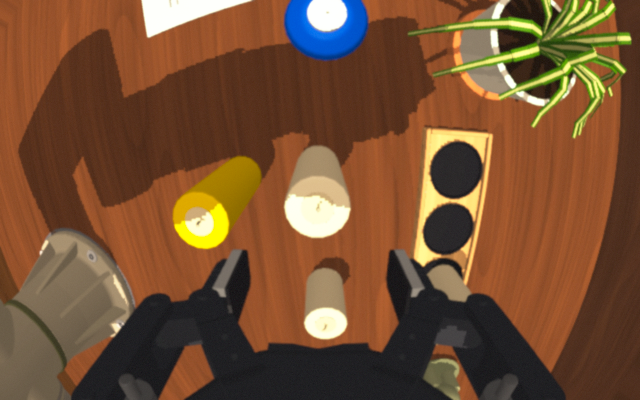

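The 150 mm candle at (318,205) is midway between the fingers. The left finger fits between it and the yellow one, whose edge is at (240,225).

>>> jog_arm:
  rows:
    - [0,0,-0.6,0,0,0]
    - [0,0,-1.2,0,0,0]
    - [0,0,-1.8,0,0,0]
    - [0,0,-2.4,0,0,0]
    - [0,0,-2.9,0,0,0]
    - [0,0,-3.12,0,0,0]
    - [0,0,-3.12,0,0,0]
    - [0,0,-3.12,0,0,0]

```text
clock: 9.47
tcp_pos: [0.4452, 0.1701, 0.099]
orientation: [-0.0, 0.738, 0.674, -0.0]
wrist_force: [-0.4, 0.0, -0.6]
finger_gap: 0.0704
grip_force: 0.0
```

>>> jog_arm:
  rows:
    - [0,0,0,0,0,0]
    - [0,0,0,0,0,0]
    - [0,0,0,0,0,0]
    - [0,0,0,0,0,0]
    - [0,0,0,0,0,0]
    - [0,0,0,0,0,0]
    - [0,0,0,0,0,0]
    - [0,0,0,0,0,0]
    - [0,0,0,0,0,0]
    - [0,0,0,0,0,0]
  jaw: 1

```text
clock: 10.3
tcp_pos: [0.4457, 0.1708, 0.1004]
orientation: [0.001, 0.738, 0.675, 0.001]
wrist_force: [-1.1, -0.6, 6.2]
finger_gap: 0.049
grip_force: 41.3
```

>>> jog_arm:
  rows:
    - [0,0,0.3,0,0,0]
    - [0,0,0.7,0,0,0]
    - [0,0,1.2,0,0,0]
    - [0,0,1.7,0,0,0]
    - [0,0,2.0,0,0,0]
    - [0,0,2.0,0,0,0]
    - [0,0,2.0,0,0,0]

```text
clock: 10.88
tcp_pos: [0.4451, 0.1708, 0.1793]
orientation: [0.0, 0.738, 0.675, 0.001]
wrist_force: [-0.3, 0.6, -3.4]
finger_gap: 0.0494
grip_force: 42.2
```

>>> jog_arm:
  rows:
    - [0.3,-0.48,0,0,0,0]
    - [0.8,-1.28,0,0,0,0]
    - [1.3,-2.1,0,0,0,0]
    - [1.87,-3.0,0,0,0,0]
    - [1.87,-3.7,0,0,0,0]
    - [1.87,-4.5,0,0,0,0]
    - [1.87,-5.3,0,0,0,0]
    - [1.87,-6.0,0,0,0,0]
    - [1.87,-6.37,0,0,0,0]
    - [1.87,-6.37,0,0,0,0]
    - [1.87,-6.37,0,0,0,0]
    - [1.87,-6.37,0,0,0,0]

```text
clock: 11.88
tcp_pos: [0.5187, -0.0834, 0.1778]
orientation: [-0.001, 0.738, 0.675, -0.0]
wrist_force: [-0.8, 0.3, -2.7]
finger_gap: 0.0491
grip_force: 42.7
```

>>> jog_arm:
  rows:
    - [0.4,0,0,0,0,0]
    - [1.0,0,0,0,0,0]
    - [1.6,0,0,0,0,0]
    - [1.95,0,0,0,0,0]
    - [1.95,0,0,0,0,0]
    - [1.95,0,0,0,0,0]
    - [1.95,0,0,0,0,0]

```text
clock: 12.47
tcp_pos: [0.5964, -0.0829, 0.1783]
orientation: [-0.001, 0.737, 0.675, -0.001]
wrist_force: [0.2, 0.5, -2.3]
finger_gap: 0.049
grip_force: 43.0
```

```bash
python3 -c "
from fit import *
s=snap('scene','s2');a=snap('side','a2')
print(env.get_state()['tcp_pos'])
cv2.imwrite('pics/c2.png',np.hstack([cv2.resize(s['pixels'][60:260,230:430],(400,400)),cv2.resize(a['pixels'][60:260,230:430],(400,400))])[:,:,::-1])"
```

```text
[ 0.59643141 -0.08343109  0.17880583]
```

View pics/c2.png

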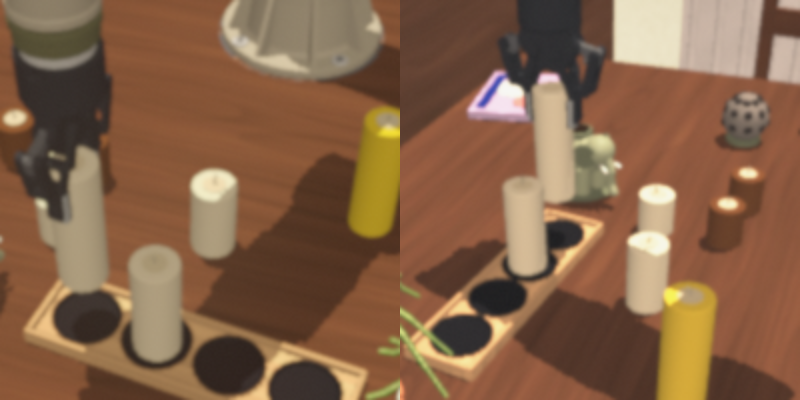

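The 120 mm candle stands upright in its pan, and the 150 mm one hangs straight above the far pan.

>>> jog_arm:
  rows:
    - [0.03,0,-0.5,0,0,0]
    - [0.04,0,-1.0,0,0,0]
    - [0.04,0,-1.3,0,0,0]
    - [0.04,0,-1.5,0,0,0]
    - [0.04,0,-1.58,0,0,0]
    - [0.04,0,-1.6,0,0,0]
    - [0.04,0,-1.6,0,0,0]
    - [0.04,0,-1.6,0,0,0]

```text
clock: 13.23
tcp_pos: [0.5997, -0.0844, 0.116]
orientation: [0.001, 0.738, 0.675, 0.0]
wrist_force: [-0.1, -0.5, -2.3]
finger_gap: 0.0493
grip_force: 43.1
```

>>> jog_arm:
  rows:
    - [0,0,-0.03,0,0,0]
    - [0,0,-0.03,0,0,0]
    - [0,0,-0.03,0,0,0]

```text
clock: 13.48
tcp_pos: [0.5993, -0.0842, 0.1141]
orientation: [0.0, 0.738, 0.675, 0.0]
wrist_force: [0.3, 0.6, -1.7]
finger_gap: 0.0489
grip_force: 43.1
```

>>> jog_arm:
  rows:
    - [0,0,-0.03,0,0,0]
    - [0,0,-0.03,0,0,0]
    - [0,0,-0.03,0,0,0]

```text
clock: 13.73
tcp_pos: [0.5992, -0.0842, 0.1126]
orientation: [0.0, 0.738, 0.675, 0.0]
wrist_force: [-0.4, 0.1, -1.9]
finger_gap: 0.0493
grip_force: 43.2
```

>>> jog_arm:
  rows:
    - [0,0,-0.02,0,0,0]
    - [0,0,-0.03,0,0,0]
    - [0,0,-0.03,0,0,0]

```text
clock: 13.98
tcp_pos: [0.5992, -0.0842, 0.1125]
orientation: [0.0, 0.738, 0.675, 0.0]
wrist_force: [-2.4, 0.0, 4.3]
finger_gap: 0.0489
grip_force: 43.8
```

>>> jog_arm:
  rows:
    - [0,0,-0.02,0,0,0]
    - [0,0,-0.03,0,0,0]
    - [0,0,-0.03,0,0,0]

```text
clock: 14.23
tcp_pos: [0.5992, -0.0843, 0.1124]
orientation: [0.001, 0.738, 0.675, 0.0]
wrist_force: [-4.9, 1.1, 11.9]
finger_gap: 0.049
grip_force: 44.4
```

>>> jog_arm:
  rows:
    - [0,0,0,0,0,0]
    - [0,0,0,0,0,0]
    - [0,0,0,0,0,0]
    - [0,0,0,0,0,0]
    - [0,0,0,0,0,0]
    - [0,0,0,0,0,0]
    - [0,0,0,0,0,0]
  jaw: -0.65

```text
clock: 14.82
tcp_pos: [0.5991, -0.0841, 0.1099]
orientation: [-0.0, 0.738, 0.675, -0.0]
wrist_force: [-0.2, 1.0, -0.9]
finger_gap: 0.0702
grip_force: 0.0
```

>>> jog_arm:
  rows:
    - [0,0,0.3,0,0,0]
    - [0,0,0.8,0,0,0]
    - [0,0,1.6,0,0,0]
    - [0,0,2.4,0,0,0]
    - [0,0,3.0,0,0,0]
    - [0,0,3.0,0,0,0]
    - [0,0,3.0,0,0,0]

```text
clock: 15.4
tcp_pos: [0.6002, -0.0844, 0.2319]
orientation: [0.002, 0.738, 0.675, 0.001]
wrist_force: [-0.1, -0.9, -0.6]
finger_gap: 0.0704
grip_force: 0.0
```

>>> jog_arm:
  rows:
    - [-0.5,0.27,0,0,0,0]
    - [-1.2,0.66,0,0,0,0]
    - [-2.0,1.1,0,0,0,0]
    - [-2.8,1.54,0,0,0,0]
    - [-3.5,1.92,0,0,0,0]
    - [-3.98,2.19,0,0,0,0]
    - [-3.98,2.19,0,0,0,0]
    - [-3.98,2.19,0,0,0,0]
    - [-3.98,2.19,0,0,0,0]

```text
clock: 16.15
tcp_pos: [0.4402, 0.0033, 0.2294]
orientation: [-0.0, 0.738, 0.675, -0.0]
wrist_force: [-0.6, -0.3, 0.2]
finger_gap: 0.0705
grip_force: 0.0
```

```bash
python3 -c "
from fit import *
snap('wrist','w3');print(env.get_state()['tcp_pos'])"
```

```text
[0.44056311 0.00308575 0.22949376]
```

View pics/w3.png

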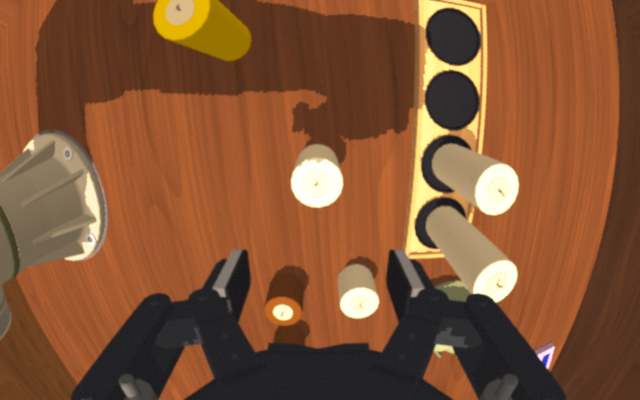

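The 90 mm candle at (317,183) is centred between the fingers. The 120 and 150 mm ones stand in their pans on the right.

>>> jog_arm:
  rows:
    - [0,0,-0.8,0,0,0]
    - [0,0,-1.6,0,0,0]
    - [0,0,-2.4,0,0,0]
    - [0,0,-3.2,0,0,0]
    - [0,0,-4.0,0,0,0]
    - [0,0,-4.5,0,0,0]
    - [0,0,-4.67,0,0,0]
    - [0,0,-4.67,0,0,0]
    - [0,0,-4.67,0,0,0]

```text
clock: 16.95
tcp_pos: [0.4407, 0.0031, 0.0435]
orientation: [-0.0, 0.738, 0.675, -0.0]
wrist_force: [1.1, 0.1, 0.2]
finger_gap: 0.0704
grip_force: 0.0
```

>>> jog_arm:
  rows:
    - [0,0,0,0,0,0]
    - [0,0,0,0,0,0]
    - [0,0,0,0,0,0]
    - [0,0,0,0,0,0]
    - [0,0,0,0,0,0]
    - [0,0,0,0,0,0]
    - [0,0,0,0,0,0]
    - [0,0,0,0,0,0]
    - [0,0,0,0,0,0]
    - [0,0,0,0,0,0]
  jaw: 1

```text
clock: 17.78
tcp_pos: [0.4414, 0.0031, 0.0449]
orientation: [0.002, 0.738, 0.675, 0.001]
wrist_force: [-0.1, -0.9, 6.1]
finger_gap: 0.0495
grip_force: 41.6
```

>>> jog_arm:
  rows:
    - [0,0,0.3,0,0,0]
    - [0,0,0.7,0,0,0]
    - [0,0,1.2,0,0,0]
    - [0,0,1.6,0,0,0]
    - [0,0,1.6,0,0,0]
    - [0,0,1.6,0,0,0]

```text
clock: 18.28
tcp_pos: [0.4408, 0.0034, 0.108]
orientation: [0.001, 0.738, 0.675, 0.001]
wrist_force: [-0.4, 0.4, -2.7]
finger_gap: 0.0491
grip_force: 42.0
```

>>> jog_arm:
  rows:
    - [0.4,0.17,0,0,0,0]
    - [1.0,0.41,0,0,0,0]
    - [1.7,0.7,0,0,0,0]
    - [2.4,1.0,0,0,0,0]
    - [3.1,1.29,0,0,0,0]
    - [3.8,1.58,0,0,0,0]
    - [4.15,1.73,0,0,0,0]
    - [4.3,1.79,0,0,0,0]
    - [4.3,1.79,0,0,0,0]
    - [4.3,1.79,0,0,0,0]
    - [4.3,1.79,0,0,0,0]

```text
clock: 19.2
tcp_pos: [0.6102, 0.0747, 0.1065]
orientation: [-0.001, 0.738, 0.675, -0.001]
wrist_force: [-0.2, 0.4, -2.1]
finger_gap: 0.0495
grip_force: 42.2
```

>>> jog_arm:
  rows:
    - [0.03,0,-0.4,0,0,0]
    - [0.03,0,-0.8,0,0,0]
    - [0.03,0,-1.0,0,0,0]
    - [0.03,0,-1.1,0,0,0]
    - [0.03,0,-1.14,0,0,0]
    - [0.03,0,-1.14,0,0,0]
    - [0.03,0,-1.14,0,0,0]

```text
clock: 19.78
tcp_pos: [0.6135, 0.0749, 0.0625]
orientation: [0.0, 0.738, 0.675, 0.0]
wrist_force: [0.5, 0.3, -1.3]
finger_gap: 0.0491
grip_force: 42.2
```

>>> jog_arm:
  rows:
    - [0,0,-0.03,0,0,0]
    - [0,0,-0.06,0,0,0]
    - [0,0,-0.06,0,0,0]
    - [0,0,-0.06,0,0,0]

```text
clock: 20.12
tcp_pos: [0.6132, 0.0751, 0.0595]
orientation: [0.0, 0.738, 0.675, 0.0]
wrist_force: [0.5, 0.5, -0.9]
finger_gap: 0.0492
grip_force: 42.2
```

>>> jog_arm:
  rows:
    - [0,0,-0.02,0,0,0]
    - [0,0,-0.03,0,0,0]
    - [0,0,-0.03,0,0,0]

```text
clock: 20.37
tcp_pos: [0.6131, 0.0751, 0.058]
orientation: [-0.0, 0.738, 0.675, -0.0]
wrist_force: [0.7, 1.2, -1.7]
finger_gap: 0.0497
grip_force: 42.2
```

>>> jog_arm:
  rows:
    - [0,0,-0.02,0,0,0]
    - [0,0,-0.03,0,0,0]
    - [0,0,-0.03,0,0,0]

```text
clock: 20.62
tcp_pos: [0.6131, 0.0751, 0.057]
orientation: [0.0, 0.738, 0.675, 0.0]
wrist_force: [0.2, 0.8, -1.4]
finger_gap: 0.0494
grip_force: 42.4
```

>>> jog_arm:
  rows:
    - [0,0,-0.02,0,0,0]
    - [0,0,-0.03,0,0,0]
    - [0,0,-0.03,0,0,0]

```text
clock: 20.87
tcp_pos: [0.6131, 0.0751, 0.0569]
orientation: [0.0, 0.738, 0.675, 0.0]
wrist_force: [-2.7, 0.2, 6.3]
finger_gap: 0.049
grip_force: 42.8
```

>>> jog_arm:
  rows:
    - [0,0,0,0,0,0]
    - [0,0,0,0,0,0]
    - [0,0,0,0,0,0]
    - [0,0,0,0,0,0]
    - [0,0,0,0,0,0]
    - [0,0,0,0,0,0]
    - [0,0,0,0,0,0]
  jaw: -0.65

```text
clock: 21.45
tcp_pos: [0.6131, 0.075, 0.0556]
orientation: [0.0, 0.738, 0.675, -0.0]
wrist_force: [-1.3, -0.3, -0.1]
finger_gap: 0.0701
grip_force: 0.0
```

>>> jog_arm:
  rows:
    - [0,0,0.3,0,0,0]
    - [0,0,0.8,0,0,0]
    - [0,0,1.6,0,0,0]
    - [0,0,2.4,0,0,0]
    - [0,0,3.2,0,0,0]
    - [0,0,3.5,0,0,0]
    - [0,0,3.5,0,0,0]

```text
clock: 22.03
tcp_pos: [0.6155, 0.0751, 0.2002]
orientation: [0.003, 0.738, 0.675, 0.003]
wrist_force: [1.2, 0.0, -0.0]
finger_gap: 0.0701
grip_force: 0.0
```

>>> jog_arm:
  rows:
    - [-0.5,0,0,0,0,0]
    - [-1.2,0,0,0,0,0]
    - [-2.0,0,0,0,0,0]
    - [-2.8,0,0,0,0,0]
    - [-3.36,-0.3,0,0,0,0]
    - [-3.36,-1.1,0,0,0,0]
    - [-3.36,-2.0,0,0,0,0]
    - [-3.36,-3.0,0,0,0,0]
    - [-3.36,-4.0,0,0,0,0]
    - [-3.36,-5.0,0,0,0,0]
    - [-3.36,-5.7,0,0,0,0]
    - [-3.36,-6.0,0,0,0,0]

```text
clock: 23.03
tcp_pos: [0.478, -0.1683, 0.1942]
orientation: [-0.0, 0.739, 0.673, -0.001]
wrist_force: [0.5, -1.0, 0.3]
finger_gap: 0.0703
grip_force: 0.0
```

>>> jog_arm:
  rows:
    - [0,0,0,0,0,0]
    - [0,0,0,0,0,0]
    - [0,0,0,0,0,0]

```text
clock: 23.28
tcp_pos: [0.4782, -0.1637, 0.195]
orientation: [-0.001, 0.738, 0.675, -0.0]
wrist_force: [-0.7, 0.4, 0.4]
finger_gap: 0.0701
grip_force: 0.0
```

```bash
python3 -c "
from fit import *
snap('wrist','w4');print(env.get_state()['tcp_pos'])"
```

```text
[ 0.47837119 -0.16344414  0.19523627]
```

View pics/w4.png

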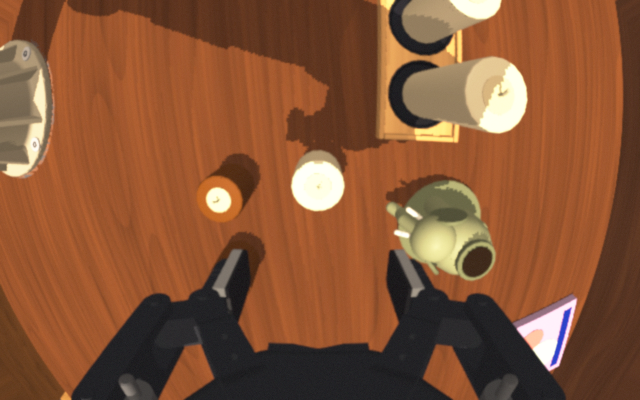

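The 60 mm candle at (318,183) is centred between the fingers, and both the brown candle's edge (245,195) and the elephant's (390,205) are clear.

>>> jog_arm:
  rows:
    - [0,0,-0.8,0,0,0]
    - [0,0,-1.6,0,0,0]
    - [0,0,-2.4,0,0,0]
    - [0,0,-3.2,0,0,0]
    - [0,0,-3.9,0,0,0]
    - [0,0,-4.3,0,0,0]
    - [0,0,-4.43,0,0,0]
    - [0,0,-4.43,0,0,0]
    - [0,0,-4.43,0,0,0]

```text
clock: 24.08
tcp_pos: [0.4793, -0.1643, 0.0192]
orientation: [0.0, 0.737, 0.675, 0.0]
wrist_force: [0.1, -0.3, -0.4]
finger_gap: 0.0704
grip_force: 0.0
```

>>> jog_arm:
  rows:
    - [0,0,0,0,0,0]
    - [0,0,0,0,0,0]
    - [0,0,0,0,0,0]
    - [0,0,0,0,0,0]
    - [0,0,0,0,0,0]
    - [0,0,0,0,0,0]
    - [0,0,0,0,0,0]
    - [0,0,0,0,0,0]
    - [0,0,0,0,0,0]
    - [0,0,0,0,0,0]
  jaw: 1

```text
clock: 24.92
tcp_pos: [0.48, -0.1654, 0.0203]
orientation: [0.001, 0.738, 0.675, 0.001]
wrist_force: [0.1, 1.7, 6.5]
finger_gap: 0.0491
grip_force: 41.2
```

>>> jog_arm:
  rows:
    - [0,0,0.3,0,0,0]
    - [0,0,0.7,0,0,0]
    - [0,0,1.2,0,0,0]
    - [0,0,1.6,0,0,0]
    - [0,0,1.6,0,0,0]
    - [0,0,1.6,0,0,0]

```text
clock: 25.42
tcp_pos: [0.4797, -0.1655, 0.0836]
orientation: [0.002, 0.738, 0.675, 0.001]
wrist_force: [-0.0, -0.0, -1.6]
finger_gap: 0.0493
grip_force: 41.7
```

>>> jog_arm:
  rows:
    - [0,0.3,0,0,0,0]
    - [0,1.0,0,0,0,0]
    - [0,1.9,0,0,0,0]
    - [0,2.8,0,0,0,0]
    - [0,3.7,0,0,0,0]
    - [0,4.6,0,0,0,0]
    - [0,5.5,0,0,0,0]
    - [0,6.4,0,0,0,0]
    - [0,7.2,0,0,0,0]
    - [0,7.8,0,0,0,0]
    - [0,7.96,0,0,0,0]
    - [0,7.96,0,0,0,0]

```text
clock: 26.42
tcp_pos: [0.4772, 0.1553, 0.0813]
orientation: [-0.001, 0.737, 0.676, -0.001]
wrist_force: [1.1, -0.4, -0.4]
finger_gap: 0.0492
grip_force: 41.7
```

>>> jog_arm:
  rows:
    - [0.4,0,0,0,0,0]
    - [1.0,0,0,0,0,0]
    - [1.7,0,0,0,0,0]
    - [2.4,0,0,0,0,0]
    - [3.1,0,0,0,0,0]
    - [3.4,0,0,0,0,0]
    - [3.53,0,0,0,0,0]
    - [3.53,0,0,0,0,0]
    - [3.53,0,0,0,0,0]
    - [3.53,0,0,0,0,0]

```text
clock: 27.25
tcp_pos: [0.6183, 0.1529, 0.0821]
orientation: [-0.001, 0.738, 0.675, -0.001]
wrist_force: [-0.1, 0.2, -0.3]
finger_gap: 0.0493
grip_force: 41.9
```

>>> jog_arm:
  rows:
    - [0,0.04,-0.4,0,0,0]
    - [0,0.04,-0.8,0,0,0]
    - [0,0.04,-1.0,0,0,0]
    - [0,0.04,-1.1,0,0,0]
    - [0,0.04,-1.15,0,0,0]
    - [0,0.04,-1.15,0,0,0]
    - [0,0.04,-1.15,0,0,0]

```text
clock: 27.83
tcp_pos: [0.6203, 0.1551, 0.0373]
orientation: [0.0, 0.738, 0.675, 0.0]
wrist_force: [0.9, 0.3, -1.4]
finger_gap: 0.0494
grip_force: 41.9
```

>>> jog_arm:
  rows:
    - [0,0,-0.03,0,0,0]
    - [0,0,-0.05,0,0,0]
    - [0,0,-0.05,0,0,0]
    - [0,0,-0.05,0,0,0]

```text
clock: 28.17
tcp_pos: [0.6201, 0.155, 0.0347]
orientation: [0.0, 0.738, 0.675, 0.0]
wrist_force: [-0.9, 0.4, -1.4]
finger_gap: 0.0495
grip_force: 41.9
```

>>> jog_arm:
  rows:
    - [0,0,-0.02,0,0,0]
    - [0,0,-0.03,0,0,0]
    - [0,0,-0.03,0,0,0]

```text
clock: 28.42
tcp_pos: [0.6198, 0.155, 0.0332]
orientation: [-0.0, 0.738, 0.675, -0.0]
wrist_force: [-0.2, 0.5, -1.0]
finger_gap: 0.0495
grip_force: 41.9
```

>>> jog_arm:
  rows:
    - [0,0,-0.02,0,0,0]
    - [0,0,-0.03,0,0,0]
    - [0,0,-0.03,0,0,0]

```text
clock: 28.67
tcp_pos: [0.62, 0.1551, 0.0323]
orientation: [0.0, 0.738, 0.675, 0.0]
wrist_force: [-0.6, 1.3, 1.0]
finger_gap: 0.0493
grip_force: 42.2
```

>>> jog_arm:
  rows:
    - [0,0,-0.02,0,0,0]
    - [0,0,-0.02,0,0,0]
    - [0,0,-0.02,0,0,0]

```text
clock: 28.92
tcp_pos: [0.62, 0.1551, 0.0323]
orientation: [0.0, 0.738, 0.675, 0.0]
wrist_force: [-3.0, 0.4, 5.7]
finger_gap: 0.049
grip_force: 42.6
```

Contact. Release, rise and pull back.

>>> jog_arm:
  rows:
    - [0,0,0,0,0,0]
    - [0,0,0,0,0,0]
    - [0,0,0,0,0,0]
    - [0,0,0,0,0,0]
    - [0,0,0,0,0,0]
    - [0,0,0,0,0,0]
    - [0,0,0,0,0,0]
  jaw: -0.65

```text
clock: 29.5
tcp_pos: [0.6199, 0.155, 0.0312]
orientation: [-0.0, 0.738, 0.675, -0.0]
wrist_force: [-0.4, -0.2, 0.9]
finger_gap: 0.0702
grip_force: 0.0
```

>>> jog_arm:
  rows:
    - [0,0,0.3,0,0,0]
    - [0,0,0.8,0,0,0]
    - [0,0,1.6,0,0,0]
    - [0,0,2.4,0,0,0]
    - [0,0,3.2,0,0,0]
    - [0,0,4.0,0,0,0]
    - [0,0,4.8,0,0,0]
    - [-0.5,0,5.0,0,0,0]
    - [-1.5,0,5.0,0,0,0]
    - [-2.5,0,5.0,0,0,0]
    - [-3.5,0,5.0,0,0,0]
    - [-4.0,0,5.0,0,0,0]

```text
clock: 30.5
tcp_pos: [0.4553, 0.1549, 0.2323]
orientation: [-0.0, 0.738, 0.675, -0.001]
wrist_force: [-0.3, 0.2, -0.4]
finger_gap: 0.0702
grip_force: 0.0
```

>>> jog_arm:
  rows:
    - [0,0,0,0,0,0]
    - [0,0,0,0,0,0]
    - [0,0,0,0,0,0]
    - [0,0,0,0,0,0]

```text
clock: 30.83
tcp_pos: [0.4613, 0.155, 0.2318]
orientation: [0.0, 0.738, 0.675, 0.001]
wrist_force: [0.7, -0.2, -0.5]
finger_gap: 0.0706
grip_force: 0.0
```

```bash
python3 -c "
from fit import *
s=snap('scene','s5');a=snap('side','a5')
cv2.imwrite('pics/c5.png',np.hstack([cv2.resize(s['pixels'][80:320,180:520],(400,282)),cv2.resize(a['pixels'][80:320,180:520],(400,282))])[:,:,::-1])"
```

```text
(no output)
```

View pics/c5.png

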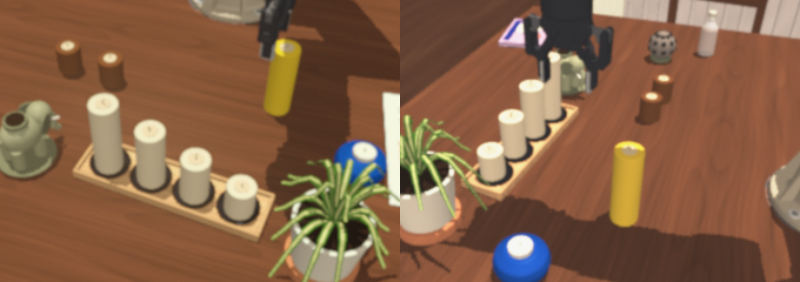

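All four stand upright in their pans, stepping up from the plant end, the look-alikes and the blue holder look undisturbed, and the gripper is clear of everything.

```bash
python3 -c "
from workcell import env
print(env.hand_in())"
```

```text
the job is handed in; nothing more can be done
None
```

The four ivory candles stand upright in the pans, stepping up from the 60 mm next to the plant to the 150 mm at the far end; the job was handed in at about 31 s, with the blue holder and look-alikes left where they were.

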